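# Lock the collet collar over the brass blank

## Task

Two angled collet heads stand on the bench, and only one has a brass blank in it. Turn the knurled lock collar of the head with the blank clockwise (seen looking down onto the collar) until its red line points at the yellow mark (do not run it well past the mark), and let go. Leave the empty head's collar as it is and the other things on the bench where they are.

Things in the scene. Friction and masses are not known exactly. Their poses are not given: they have to be found in the camera images.
- loaded_head: head WITH the brass blank, bolted down; barrel axis leans 30 deg from vertical to its own -x: up = (-sin 30, 0, cos 30). Black dial 92 mm across under the collar; steel nose 42 mm across stands 6 mm, brass blank 22 mm across 20.5 mm above the collar's upper face. Origin: base underside, below the collar's centre; only yaw varies. Base x -60 to +90, y -56 to +56, 12 mm thick
- loaded_center (a point): centre of the loaded head's lock collar, on its axis, half-way up, 115 mm above the bench: knurled steel ring, 60 mm outside diameter, 30 mm tall along the axis; can be gripped across its diameter in any direction, along the tilted axis. Its z axis is the collar's axis, pointing up and out. The dial's face lies 16.5 mm below this point along the axis
- loaded_index (a point): outer end of the red line on the upper face of the loaded head's collar, 30 mm from the axis; it turns with the collar (the line also runs down the collar's side)
- loaded_mark (a point): middle of the yellow locked mark, a bar 12 x 5 mm on the black dial of the loaded head, 38.5 mm from the axis on the downhill side (the head's own -x); a small white dot on the same dial is the open mark
- loaded_collar (a joint): angle of the loaded head's collar, rad: 0 with red line at the white open dot, growing clockwise seen looking down onto the collar; 1.3 with the red line at the yellow locked mark. Starts between 0 and 0.95. Nothing stops it at the mark: it turns on to end stops at -0.1 and 1.8. Friction 0.25 N m; it stays where it is left
- empty_head: the second head, exactly alike (bolted down, same leaning barrel, dial, collar and marks; origin and axes as for the loaded head) but with a dark empty bore in its nose; not to be worked
- empty_index (a point): outer end of the red line on the empty head's collar, 30 mm from its axis; its collar starts at an angle of its own, to be left there
- oil: small amber oil bottle with a black cap, 32 mm across, 77 mm tall, loose; origin: centre of its underside
- measure: yellow tape measure, 34 x 85 x 63 mm tall, loose; origin: centre of its underside
- marker: white and black marker pen lying down, 16 x 129 x 18 mm, long along its y, loose; origin: centre of its underside
- battery: black spare cell pack, 65 x 100 x 48 mm, loose; origin: centre of its underside
- gauges: pale grey reference block, 40 x 40 x 18 mm, loose; origin: centre of its underside
- stamp: wooden-handled inspection stamp, 22 x 30 x 62 mm tall, loose; origin: centre of its underside

How it is judged:
At the end, for the whole second after the job is handed in: The blank's head has its collar at rest with the red line at the yellow mark (1.3 rad, within 0.11 rad either way); the empty head's red line is within 5 mm of where it started, and the bottle, tape measure, marker, cell pack, block and stamp within 25 mm (value of joint loaded_collar between 1.19 and 1.41 rad and velocity of joint loaded_collar between -0.05 and 0.05 rad/s and distance of empty_index from where it was at the start of the episode below 0.005 m and distance of each of oil, measure, marker, battery, gauges, stamp from where it was at the start of the episode below 0.025 m); the robot touches nothing.
It fails at once if the collar of the head with the blank is turned well past the yellow mark (more than 0.25 rad) (value of joint loaded_collar above 1.55 rad).
It fails at once if the empty head's collar is turned (its red line moves more than 8 mm) (distance of empty_index from where it was at the start of the episode above 0.008 m).
It also fails if it takes over 32 s, if anything falls off the work surface, if the arm or the gripper's body presses on something with over 40 N, if the wrist force passes 120 N, or if a joint passes its speed limit or range.

## Robot

A 7-joint arm with a two-finger parallel gripper is mounted at the origin on a cart in front of the work surface, level with it; the furniture and walls round the work are solid. World frame = base frame: x ahead of the robot, y to its left, z up, the work surface at z = 0. Lengths are in m, angles in rad, forces in N, time in s.
With the tool pointing down it reaches from about 0.4 to 0.85 m from the base axis. Payload 10.4 kg.
Tool frame: the origin (TCP) lies at the very end of the fingers, on their centre line; the grasp point (between the pads) lies 19 mm behind it (ctrl.tcp_to_grasp is the distance from the TCP to the grasp point, in m); x points along the fingers, z is the direction in which the jaws open and shut, and the axes are right-handed (so a half turn about x gives the same grasp; the last joint's range is limited). The gripper opens to 87 mm and grips with 3 to 60 N. Pads are 19 mm wide; open, the fingers measure 117 mm over their backs; the gripper's body (75 mm by 190 mm) begins 51 mm behind the grasp point.
Start: joints at [1.262, 0.332, -0.065, 1.46, 0.022, 1.35, -0.088], TCP at [0.176, -0.6, 0.223] pointing down, gripper open.
Joint ranges: [-2.6, 2.6], [-0.5, 2.12], [-1.47, 1.34], [0.16, 2.42], [-1.27, 4.41], [0.06, 2.06], [-2.6, 2.6]. Speed limits (rad/s): [2.22, 2.22, 2.79, 2.79, 3.14, 3.14, 3.14].

## Interface

Orientations are given as [roll, pitch, yaw] about the fixed x, y, z axes, in that order (R = Rz(yaw) Ry(pitch) Rx(roll)).
In Python, from bench import ctrl, cams gives the robot as it stands.
- The arm moves only by the shell command python3 -m jog 'ROWS'. ROWS is JSON, a list of rows, each a list of 5 numbers: the shift along the tool's x, y, z in cm, then the turn about the tool's x in rad, then the gripper command: -1 is shut, 1 is fully open, values between are in proportion. A call has 1 to 12 rows; each row is the pose to reach, as a shift and turn from the pose commanded when the call began, along the tool's axes at that moment; what a row does not reach only later rows make up. A row lasts 1/10 s, in which the tool goes at most 50 mm and 8.59 degrees, less where a joint would pass 70% of its speed; a pose out of reach is approached as far as the arm can. A call with a gripper value outside its range is refused whole. The fingers move at their own pace and stop on an object; the grip force is fixed at half the most. Time passes only in rows, so rows that repeat a pose let the fingers close. It gives the time, the measured TCP pose, the force and the opening at its end, in the units of the state.
- ctrl.get_obs(): the state, without advancing time (a new reading comes with each control period).
- cams.grab_frame(name): name is "scene" or "side" or "wrist"; returns a dict with "image" (400x640x3 uint8, blue, green, red), "fovy" (degrees; the focal length in pixels is half the picture's height over the tangent of half this angle, whatever the lens; pixels are square), "cx", "cy" (the principal point, pixels), "origin" and "rotation" of the camera in the world; the wrist camera has in their place "hand_eye" (4x4, takes a point from camera to tool coordinates, whose origin is the TCP and whose axes are the tool frame's). Camera axes: x right, y up, looking along -z (the intrinsics and any distortion apply to the point x, -y, -z); pixel columns grow to the right and rows downward; lengths in m; the calibration is good to about 2 mm. The wrist camera is an equidistant fisheye: a pixel r from the principal point sees the ray r / f radians off the axis. A picture is of the moment at which its call begins: read the wrist's pose just before it. There is no depth.
- ctrl.finish_job(): hands the job in, once; it reports no verdict.
Trained networks look in a picture, given as the dict that the camera call returned (one of the last four; its "shot" number tells which), for a name from the list of things; names that differ only in an ending like _2 or _b are one class to them, and where a whole thing is asked for, a point or a joint stands for the part that bears it (a point fixed in the world has none). Each returns a list of dicts, best first, with "p" (0 to 1); they miss things now and then, are a little off and sometimes report something else, mostly with a low value. They report only what shows in the picture. A call takes as long as a camera call.
- cams.cut_out(query, picture): "pixels" (400x640 bool, what is visible of it) and "pixel" ([column, row] in pixels, amid what is visible of it).
The state is a dict: "time_s": time; "joint_positions": joint angles; "qvel": joint speeds; "joint_efforts": joint torques, N m; "tool_pos": TCP position; "eef_rot": TCP orientation; "contact_force": force on the tool from outside, world axes, zero at the start; "ft_torque": the same for the moment, N m; "grip_width": finger opening in m.
Only numpy, scipy, OpenCV 4.12 (cv2) and the standard library are available. Lean on these libraries where they do the work, as an engineer would, in place of code of your own. Each camera call takes 0.05 s, during which the arm holds its last target.

## Working session

There is one attempt and no reset: what is moved stays moved. The work goes in short steps, Python scripts to look and compute and a shell command to move; the robot and the scene stay as the last step left them, time stands still between calls to the robot, and variables do not carry over. Pictures are saved under pics/ and viewed, and the job is handed in when it is done.

```bash
mkdir -p pics; ls; python3 - <<'E'
from bench import ctrl,cams
import cv2,numpy as np
o=ctrl.get_obs(); print({k:np.round(v,4).tolist() for k,v in o.items()}, ctrl.tcp_to_grasp)
for n in ["scene","side","wrist"]:
    f=cams.grab_frame(n); cv2.imwrite(f"pics/{n}0.png",f["image"]); print({k:np.round(v,4).tolist() for k,v in f.items() if k not in("image",)})
E
```

```text
pics
{'time_s': 0.0, 'joint_positions': [1.2624, 0.3329, -0.0647, 1.4609, 0.0216, 1.3499, -0.0885], 'qvel': [0.0004, 0.0013, 0.0007, 0.0002, -0.0009, 0.0011, 0.0003], 'joint_efforts': [0.0002, -62.3252, 0.025, -38.9906, -0.0614, 0.0394, 0.0001], 'tool_pos': [0.176, -0.5993, 0.2218], 'eef_rot': [-3.072, 1.5694, 1.9262], 'contact_force': [0.2915, -0.2016, -0.5936], 'ft_torque': [-0.0212, 0.0316, 0.0525], 'grip_width': 0.087} 0.0187
{'fovy': 45.3895, 'cx': 324.8112, 'cy': 198.5479, 'origin': [0.1537, -0.2784, 0.8549], 'rotation': [0.7194, 0.0184, -0.577], 'shot': 1}
{'fovy': 42.8572, 'cx': 315.6316, 'cy': 200.8263, 'origin': [0.5077, 1.2386, 0.4989], 'rotation': [1.2042, 0.0028, -3.1402], 'shot': 2}
{'fovy': 65.7065, 'cx': 326.0207, 'cy': 198.8577, 'hand_eye': [[-0.0011, 0.2511, -0.968, -0.1626], [0.0002, 0.968, 0.2511, 0.0692], [1.0, 0.0, -0.0011, -0.0002], [0.0, 0.0, 0.0, 1.0]], 'shot': 3}
```

View pics/scene0.png

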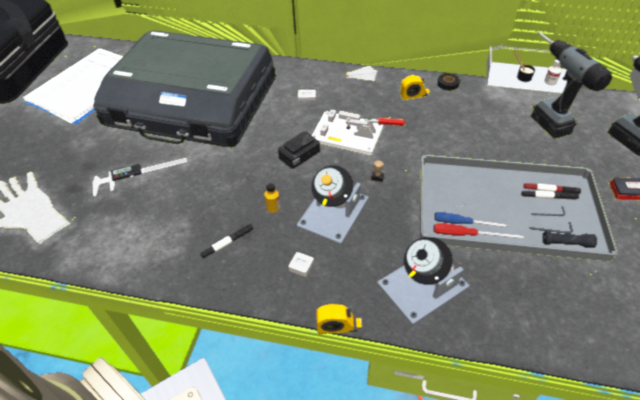

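View pics/side0.png

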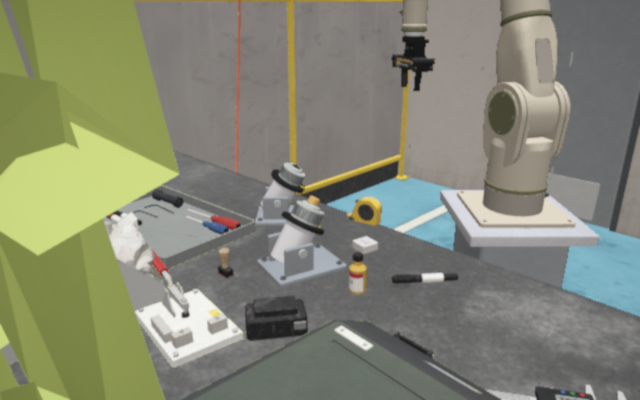

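View pics/wrist0.png

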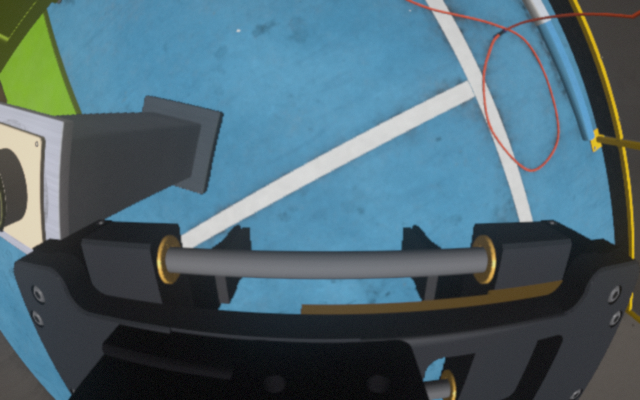

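```bash
cat > h.py <<'E'
import numpy as np,cv2
from scipy.spatial.transform import Rotation as R
def K(f):
    fl=200/np.tan(np.radians(f["fovy"])/2); return fl
def proj(f,p):
    M=R.from_euler('xyz',f["rotation"]).as_matrix() if np.size(f["rotation"])==3 else np.array(f["rotation"])
    c=(np.atleast_2d(p)-f["origin"])@M; fl=K(f)
    return np.c_[f["cx"]+fl*c[:,0]/-c[:,2], f["cy"]-fl*c[:,1]/-c[:,2]]
def tool(o): return R.from_euler('xyz',o["eef_rot"]).as_matrix(),np.array(o["tool_pos"])
def projw(f,o,p):
    Rt,t=tool(o); H=np.array(f["hand_eye"]); q=(np.atleast_2d(p)-t)@Rt
    c=(q-H[:3,3])@H[:3,:3]; v=np.c_[c[:,0],-c[:,1],-c[:,2]]
    r=np.hypot(v[:,0],v[:,1]); th=np.arctan2(r,v[:,2]); s=K(f)*th/np.maximum(r,1e-9)
    return np.c_[f["cx"]+s*v[:,0],f["cy"]+s*v[:,1]]
def head(x,y,yaw):
    """centre, axis, f(downhill), h"""
    f=-np.array([np.cos(yaw),np.sin(yaw),0]); z=np.array([0,0,1.]); a=.5*f+np.cos(np.pi/6)*z
    c=np.array([x,y,.115]); return c,a,f,np.cross(a,f)
E
python3 - <<'E'
import cv2,pickle
from bench import cams
for n,(x0,y0,w,h) in {"scene":(260,140,220,190),"side":(220,140,160,150)}.items():
    f=cams.grab_frame(n); pickle.dump(f,open(n+".pkl","wb"))
    s=800//w if n=="scene" else 4
    s=3 if n=="scene" else 4
    cv2.imwrite(f"pics/{n}z.png",cv2.resize(f["image"][y0:y0+h,x0:x0+w],None,fx=s,fy=s,interpolation=cv2.INTER_CUBIC))
    for q in ["loaded_head","empty_head","loaded_mark","loaded_index","loaded_center","loaded_collar"]:
        print(n,q,[(d["p"],[round(v,1) for v in d["pixel"]],int(d["pixels"].sum())) for d in cams.cut_out(q,f)])
E
```

```text
scene loaded_head [(0.64, [331.9, 203.1], 3441)]
scene empty_head [(0.94, [426.0, 283.5], 4437)]
scene loaded_mark [(0.65, [334.8, 206.4], 3407)]
scene loaded_index [(0.91, [332.7, 186.7], 535)]
scene loaded_center []
scene loaded_collar [(0.86, [334.2, 193.1], 342), (0.36, [428.9, 261.4], 519)]
side loaded_head [(0.59, [299.6, 253.0], 4105)]
side empty_head [(0.77, [278.3, 194.5], 1863)]
side loaded_mark [(0.87, [298.2, 247.7], 4414)]
side loaded_index [(0.96, [306.5, 216.1], 464)]
side loaded_center []
side loaded_collar [(0.84, [305.2, 215.9], 489), (0.24, [222.4, 264.2], 270)]
```

View pics/scenez.png

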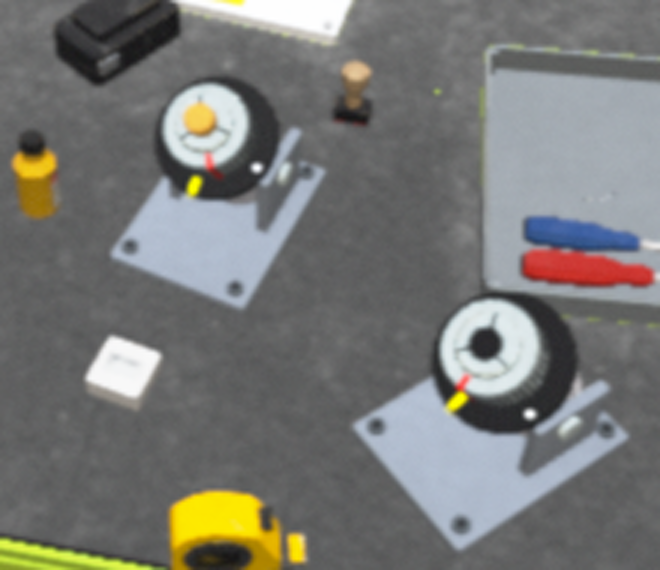

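View pics/sidez.png

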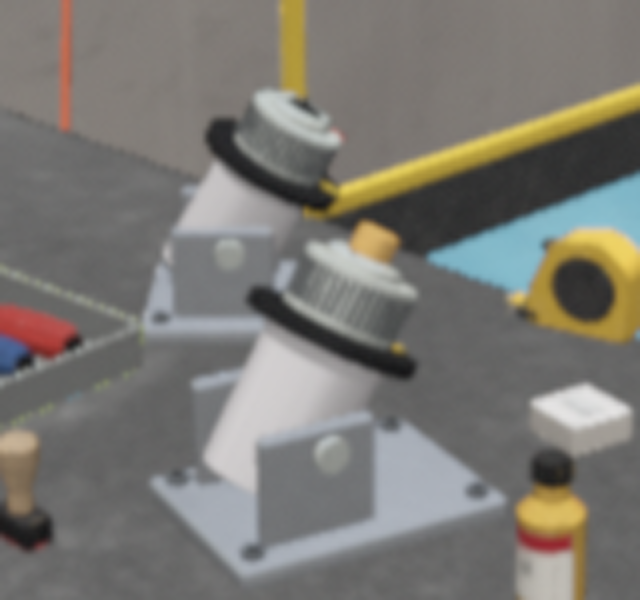

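```bash
cat > fit.py <<'E'
from h import *; import pickle
from scipy.optimize import least_squares
S=pickle.load(open("scene.pkl","rb"));D=pickle.load(open("side.pkl","rb"))
def pts(p):
    c,a,f,h=head(*p); l=-f; w=np.cross([0,0,1],l)
    o=np.array([p[0],p[1],0])
    # origin is below collar centre
    B=lambda x,y,z=.012:o+x*l+y*w+z*np.array([0,0,1])
    d=lambda phi,r,s:c+s*a+r*(f*np.cos(phi)+h*np.sin(phi))
    return B,d,c,a
def dirs(p): return pts(p)
if __name__=="__main__":
    s=lambda x,y:np.array([x/3+260,y/3+140]); t=lambda x,y:np.array([x/4+220,y/4+140])
    def model(p):
        B,d,c,a=pts(p)
        return [(S,s(194,185),d(0,.0385,-.0165)),(S,s(257,168),d(1.3,.0385,-.0165)),(S,s(200,118),c+a*.0355),
          (S,s(112,255),B(-.06,.056)),(S,s(242,307),B(-.06,-.056)),(S,s(325,172),B(.09,-.056)),
          (D,t(377,230),c+a*.0355),(D,t(505,492),B(-.06,.056)),(D,t(150,480),B(.09,-.056)),(D,t(243,570),B(.09,.056))]
    r=lambda p:np.concatenate([proj(f,X)[0]-u for f,u,X in model(p)])
    best=min((least_squares(r,[.6,-.25,y],loss="soft_l1") for y in np.arange(-3,3,.8)),key=lambda q:q.cost)
    print(best.x,best.cost);print(r(best.x).reshape(-1,2).round(1))
    c,a,f,h=head(*best.x); B,d,_,_=pts(best.x)
    print("f",f,"h",h)
    im=cv2.resize(S["image"][140:330,260:480],None,fx=3,fy=3,interpolation=cv2.INTER_CUBIC)
    for ang in np.arange(0,1.9,.1):
        u=(proj(S,d(1.3-ang,.03,.015))[0]-[260,140])*3; cv2.circle(im,tuple(int(v) for v in u),1,(255,0,255) if abs(ang-1)>.05 else(255,255,0),-1); print(round(ang,1),u.round(0))
    cv2.imwrite("pics/fit.png",im)
E
python3 fit.py
```

```text
[ 0.52756881  0.29985606 -5.75040969] 11.48754645519863
[[-0.6 -3.4]
 [-2.1 -1.8]
 [-0.3  0.3]
 [-0.9  0.4]
 [ 1.2  0.7]
 [ 0.6 -1.2]
 [ 0.2 -1.7]
 [ 0.4 -0.9]
 [-1.4 -2.4]
 [-0.2 -1.3]]
f [-0.86140058 -0.50792621 -0.        ] h [ 0.439877   -0.74599479  0.        ]
0.0 [234. 146.]
0.1 [231. 148.]
0.2 [228. 151.]
0.3 [224. 152.]
0.4 [221. 154.]
0.5 [217. 156.]
0.6 [213. 157.]
0.7 [209. 157.]
0.8 [205. 158.]
0.9 [201. 158.]
1.0 [198. 158.]
1.1 [194. 158.]
1.2 [190. 157.]
1.3 [187. 156.]
1.4 [183. 154.]
1.5 [180. 153.]
1.6 [177. 151.]
1.7 [175. 149.]
1.8 [173. 146.]
```

```bash
python3 - <<'E'
s=open('h.py').read()
s=s.replace("return c,a,f,np.cross(a,f)","g=np.cos(np.pi/6)*f-.5*z; return c,a,g,np.cross(a,g)")
open('h.py','w').write(s)
s=open('fit.py').read().replace("c,a,f,h=head(*p); l=-f","c,a,f,h=head(*p); l=-np.array([f[0],f[1],0])/np.cos(np.pi/6)")
open('fit.py','w').write(s)
E
python3 fit.py
```

```text
[0.52746507 0.30174397 0.53208951] 5.660691833103579
[[ 0.1  0.4]
 [-0.2 -0.4]
 [-0.9 -0.3]
 [-1.3 -0.2]
 [ 0.6  0.1]
 [ 0.1 -1.6]
 [ 0.3 -1.4]
 [ 0.5 -0.5]
 [-1.5 -2. ]
 [-0.3 -0.8]]
f [-0.74629641 -0.43936507 -0.5       ] h [ 0.50733508 -0.86174887  0.        ]
0.0 [238. 149.]
0.1 [235. 152.]
0.2 [232. 155.]
0.3 [228. 158.]
0.4 [225. 161.]
0.5 [221. 163.]
0.6 [217. 164.]
0.7 [213. 166.]
0.8 [209. 167.]
0.9 [204. 167.]
1.0 [200. 167.]
1.1 [196. 167.]
1.2 [192. 166.]
1.3 [188. 165.]
1.4 [184. 163.]
1.5 [181. 161.]
1.6 [177. 159.]
1.7 [174. 156.]
1.8 [172. 153.]
```

View pics/fit.png

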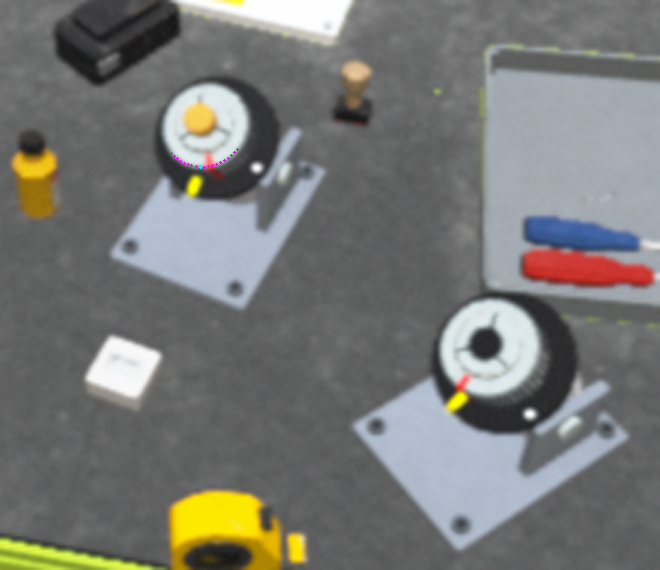

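```bash
cat > plan.py <<'E'
from h import *; from bench import ctrl
import sys
# args: x y z jawdeg -> shift(cm) and turn
o=ctrl.get_obs(); Rt,t=tool(o)
print("tcp",t.round(4),"tx",Rt[:,0].round(3),"jaw deg",np.degrees(np.arctan2(Rt[1,2],Rt[0,2])).round(2),"t",o["time_s"],"F",np.round(o["contact_force"],1),"g",round(o["grip_width"],4),"q",np.round(o["joint_positions"],2))
a=[float(v) for v in sys.argv[1:]]
for i in range(0,len(a),4):
    p=a[i:i+3]; dz=(np.degrees(np.arctan2(Rt[1,2],Rt[0,2]))-a[i+3]+90)%180-90
    print("shift cm",((np.array(p)-t)@Rt*100).round(2),"turn (about tool x)",np.radians(dz).round(3))
E
python3 plan.py .45 -.45 .28 137.5 .55 0 .28 137.5 .525 .3005 .25 137.5
```

```text
tcp [ 0.1762 -0.5997  0.2226] tx [ 0. -0. -1.] jaw deg -73.62 t 0.85 F [ 0.1  0.3 -0.4] g 0.0871 q [ 1.26  0.33 -0.06  1.46  0.02  1.35 -0.09]
shift cm [-5.74 30.49 -6.64] turn (about tool x) -0.543
shift cm [ -5.75  52.77 -46.99] turn (about tool x) -0.543
shift cm [ -2.75  58.84 -76.53] turn (about tool x) -0.543
```

```bash
python3 -m jog '[[-5.7,5,-1,0,1],[-5.7,10,-2,0,1],[-5.7,15,-3.3,0,1],[-5.7,20,-4.4,-0.1,1],[-5.7,25,-5.5,-0.2,1],[-5.7,29,-8,-0.3,1],[-5.7,31,-11,-0.4,1],[-5.7,33,-15,-0.5,1],[-5.7,35,-19,-0.54,1],[-5.7,37,-23,-0.54,1],[-5.7,39,-27,-0.54,1],[-5.7,41,-31,-0.54,1]]'; python3 plan.py .55 0 .28 137.5 .525 .3005 .25 137.5
```

```text
time_s: 2.05
tool_pos: [0.4822, -0.1849, 0.2798]
eef_rot: [-0.174, 1.57, -0.919]
contact_force: [1.5, -0.4, 0.3]
grip_width: 0.0872
tcp [ 0.4822 -0.1849  0.2798] tx [ 0.    -0.001 -1.   ] jaw deg -42.69 t 2.05 F [ 1.5 -0.4  0.3] g 0.0872 q [ 0.71  0.09 -0.46  1.63  0.04  1.42 -0.5 ]
shift cm [-0.03 18.18 -7.55] turn (about tool x) -0.003
shift cm [  2.95  38.58 -29.77] turn (about tool x) -0.003
```

```bash
python3 -m jog '[[0,3,-3,0,1],[0,7,-6,0,1],[0,11,-9,0,1],[0,15,-12,0,1],[0,19,-15,0,1],[0,23,-18,0,1],[0,27,-21,0,1],[0,31,-24,0,1],[0,35,-27,0,1],[0,38.6,-29.8,0,1],[0,38.6,-29.8,0,1]]'; python3 plan.py .525 .3005 .25 137.5; python3 - <<'E'
from bench import ctrl,cams
import cv2,pickle
o=ctrl.get_obs();f=cams.grab_frame("wrist");pickle.dump((f,o),open("w1.pkl","wb"));cv2.imwrite("pics/w1.png",f["image"])
E
```

```text
time_s: 3.15
tool_pos: [0.5222, 0.3062, 0.2788]
eef_rot: [2.925, 1.567, 2.189]
contact_force: [-0.5, 0.2, 0.2]
grip_width: 0.087
tcp [0.5222 0.3062 0.2788] tx [-0.002  0.003 -1.   ] jaw deg -42.17 t 3.15 F [-0.5  0.2  0.2] g 0.087 q [ 0.02  0.37 -0.82  1.39  0.27  1.49 -1.52]
shift cm [ 2.88 -0.24  0.61] turn (about tool x) 0.006
```

View pics/w1.png

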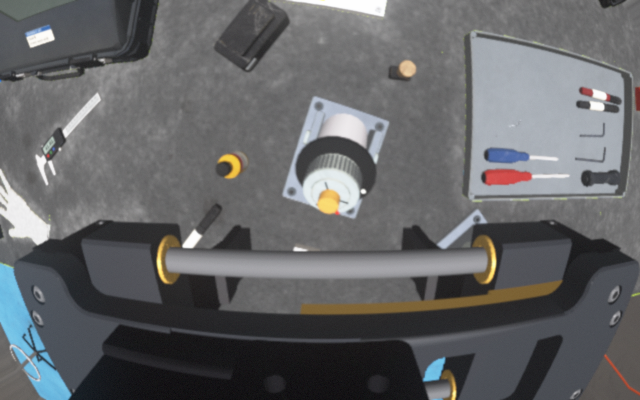

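```bash
cat > chk.py <<'E'
from h import *; from fit import pts; import pickle,sys
f,o=pickle.load(open(sys.argv[1],"rb")); P=[0.5275,0.3017,0.532]
B,d,c,a=pts(P); im=f["image"].copy()
x0,y0,w,hh=[int(v) for v in sys.argv[3:7]]; s=4
im=cv2.resize(im[y0:y0+hh,x0:x0+w],None,fx=s,fy=s,interpolation=cv2.INTER_CUBIC)
L=[(d(0,.0385,-.0165),"m"),(d(1.3,.0385,-.0165),"o"),(c+a*.0355,"b"),(B(-.06,.056),"1"),(B(-.06,-.056),"2"),(B(.09,-.056),"3"),(B(.09,.056),"4")]
L+=[(d(1.3-k,.03,.015),"") for k in np.arange(0,1.8,.1)]
for X,n in L:
    u=projw(f,o,X)[0]; q=tuple(int(v) for v in (u-[x0,y0]+.5)*s-.5)
    cv2.circle(im,q,2,(255,0,255),-1); cv2.putText(im,n,q,0,.5,(0,255,0),1)
cv2.imwrite(sys.argv[2],im)
E
python3 chk.py w1.pkl pics/w1c.png 260 90 150 135
```

```text
(no output)
```

View pics/w1c.png

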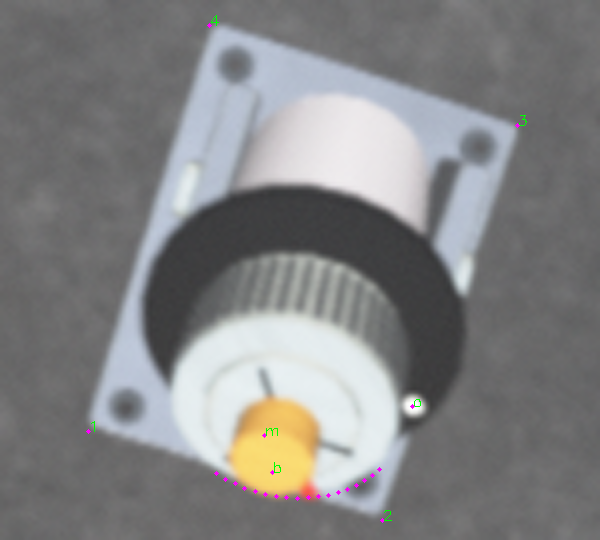

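```bash
python3 - <<'E'
from h import *; from fit import pts; import pickle
S=pickle.load(open("scene.pkl","rb")); f,o=pickle.load(open("w1.pkl","rb")); B,d,c,a=pts([0.5275,0.3017,0.532])
out=[]
for im,pr,x0,y0,w in [(S["image"],lambda X:proj(S,X)[0],310,165,45),(f["image"],lambda X:projw(f,o,X)[0],305,180,45)]:
    z=cv2.resize(im[y0:y0+40,x0:x0+w],None,fx=8,fy=8,interpolation=cv2.INTER_CUBIC)
    for k in np.arange(0.3,1.4,.1):
        for r,s in [(.021,.015),(.03,.015),(.03,-.015)]:
            q=tuple(int(v) for v in (pr(d(1.3-k,r,s))-[x0,y0]+.5)*8-.5); cv2.circle(z,q,1,(255,255,0) if abs(k-.8)<.01 else (255,0,255),-1)
    out.append(z)
cv2.imwrite("pics/red.png",np.hstack(out))
E
```

```text
(no output)
```

View pics/red.png

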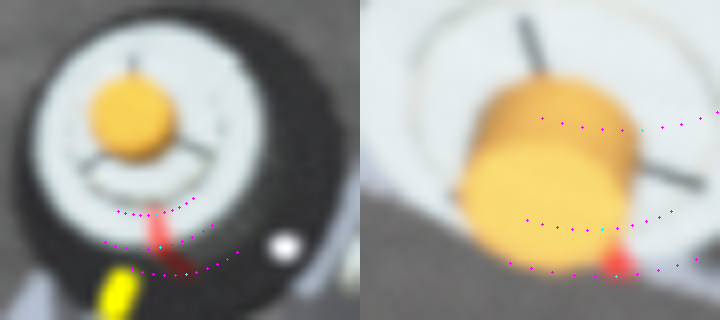

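```bash
python3 plan.py .5253 .3005 .112 137.5
```

```text
tcp [0.5233 0.3029 0.2789] tx [-0.002  0.002 -1.   ] jaw deg -42.34 t 3.2 F [ 0.4 -1.2  0.1] g 0.0868 q [ 0.02  0.37 -0.82  1.39  0.27  1.49 -1.52]
shift cm [16.69 -0.04  0.35] turn (about tool x) 0.003
```

```bash
python3 -m jog '[[3,0,0,0,1],[6,0,0,0,1],[9,0,0,0,1],[10,0,0,0,1],[10,0,0,0,1]]'; python3 plan.py .5253 .3005 .112 137.5
```

```text
time_s: 3.7
tool_pos: [0.5248, 0.2977, 0.1787]
eef_rot: [-1.656, 1.569, -2.402]
contact_force: [1.1, -0.1, -0.9]
grip_width: 0.0873
tcp [0.5248 0.2977 0.1787] tx [-0.002 -0.001 -1.   ] jaw deg -42.76 t 3.7 F [ 1.1 -0.1 -0.9] g 0.0873 q [ 0.03  0.42 -0.8   1.55  0.31  1.31 -1.56]
shift cm [ 6.67  0.26 -0.15] turn (about tool x) -0.005
```

```bash
python3 -m jog '[[2.5,0.25,-0.15,0,1],[5,0.25,-0.15,0,1],[6.6,0.25,-0.15,0,1],[6.6,0.25,-0.15,0,1],[6.6,0.25,-0.15,0,1]]'; python3 plan.py .5253 .3005 .112 137.5
```

```text
time_s: 4.2
tool_pos: [0.526, 0.3023, 0.1149]
eef_rot: [1.223, 1.569, 0.478]
contact_force: [-0.1, 0.5, 0.8]
grip_width: 0.0874
tcp [0.526  0.3023 0.1149] tx [ 0.001  0.001 -1.   ] jaw deg -42.7 t 4.2 F [-0.1  0.5  0.8] g 0.0874 q [ 0.    0.49 -0.77  1.61  0.36  1.19 -1.59]
shift cm [ 0.29 -0.18  0.07] turn (about tool x) -0.003
```

```bash
python3 -m jog '[[0.2,-0.1,0.05,0,1],[0.2,-0.1,0.05,0,0],[0.2,-0.1,0.05,0,-1],[0.2,-0.1,0.05,0,-1],[0.2,-0.1,0.05,0,-1],[0.2,-0.1,0.05,0,-1],[0.2,-0.1,0.05,0,-1]]'; python3 plan.py .5253 .3005 .112 137.5
```

```text
time_s: 4.9
tool_pos: [0.5246, 0.3015, 0.1116]
eef_rot: [-3.086, 1.57, 2.453]
contact_force: [-4.0, 2.5, 1.9]
grip_width: 0.0608
tcp [0.5246 0.3015 0.1116] tx [-0.001  0.    -1.   ] jaw deg -42.66 t 4.9 F [-4.   2.5  1.9] g 0.0608 q [ 0.    0.49 -0.77  1.62  0.36  1.19 -1.59]
shift cm [-0.04 -0.03  0.12] turn (about tool x) -0.003
```

```bash
python3 -m jog '[[0,0,0,0.06,-1],[0,0,0,0.12,-1],[0,0,0,0.18,-1],[0,0,0,0.24,-1],[0,0,0,0.3,-1],[0,0,0,0.3,-1],[0,0,0,0.3,-1]]'; python3 plan.py .5253 .3005 .112 137.5;python3 - <<'E'
from bench import ctrl,cams
import cv2,pickle
import numpy as np
o=ctrl.get_obs();f=cams.grab_frame("wrist");pickle.dump((f,o),open("w2.pkl","wb"));g=cams.grab_frame("scene")
cv2.imwrite("pics/w2.png",np.vstack([cv2.resize(f["image"][100:300,200:460],(780,600))[:,:400], ]) if 0 else np.hstack([f["image"][60:320,180:480],cv2.resize(g["image"][140:240,260:400],None,fx=2.6,fy=2.6)]))
E
```

```text
time_s: 5.6
tool_pos: [0.5243, 0.302, 0.1117]
eef_rot: [-3.039, 1.569, 2.202]
contact_force: [-4.4, 3.7, 2.1]
grip_width: 0.0593
tcp [0.5243 0.302  0.1117] tx [-0.001  0.001 -1.   ] jaw deg -59.71 t 5.6 F [-4.4  3.7  2.1] g 0.0593 q [-0.04  0.47 -0.72  1.62  0.33  1.18 -1.87]
shift cm [-0.03  0.01  0.18] turn (about tool x) -0.3
```

View pics/w2.png

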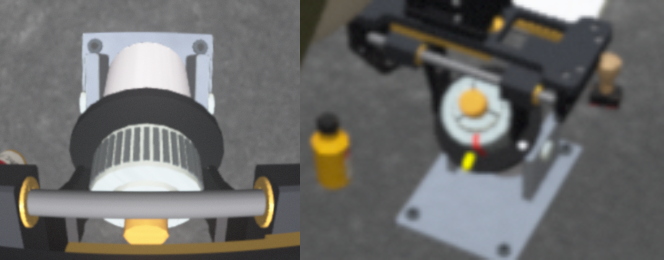

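```bash
cat > ang.py <<'E'
from h import *; from fit import pts; import pickle,sys
from bench import cams
B,d,c,a=pts([0.5275,0.3017,0.532])
S=cams.grab_frame("scene") if len(sys.argv)>1 and sys.argv[1]!="old" else pickle.load(open("scene.pkl","rb"))
im=S["image"].astype(np.float32); rd=im[...,2]-np.maximum(im[...,1],im[...,0])
ks=np.arange(-.1,1.8,.02)
for nm,L in [("top",[(r,.015) for r in np.linspace(.024,.03,7)]),("side",[(.03,s) for s in np.linspace(.012,-.012,9)])]:
    sc=np.array([np.mean([cv2.remap(rd,*[np.float32([[v]]) for v in proj(S,d(1.3-k,r,s))[0]],cv2.INTER_LINEAR)[0,0] for r,s in L]) for k in ks])
    w=np.clip(sc-.5*sc.max(),0,None); print(nm,"angle",round(float((w*ks).sum()/w.sum()),3),"peak",round(float(sc.max()),1))
x0,y0=310,165; z=cv2.resize(S["image"][y0:y0+45,x0:x0+50],None,fx=10,fy=10,interpolation=cv2.INTER_CUBIC)
for k,col in [(.8,(255,0,255)),(1.19,(255,255,0)),(1.3,(0,255,0)),(1.41,(255,255,0))]:
    for r,s in [(.024,.015),(.03,.015),(.03,-.015),(.0385,-.0165)]:
        cv2.circle(z,tuple(int(v) for v in (proj(S,d(1.3-k,r,s))[0]-[x0,y0]+.5)*10-.5),2,col,-1)
if len(sys.argv)>1: cv2.imwrite(sys.argv[1]+".png",z)
E
python3 ang.py; python3 ang.py pics/a2
```

```text
top angle 0.801 peak 120.9
side angle 0.802 peak 67.4
top angle 0.977 peak 114.7
side angle 0.999 peak 70.3
```

View pics/a2.png

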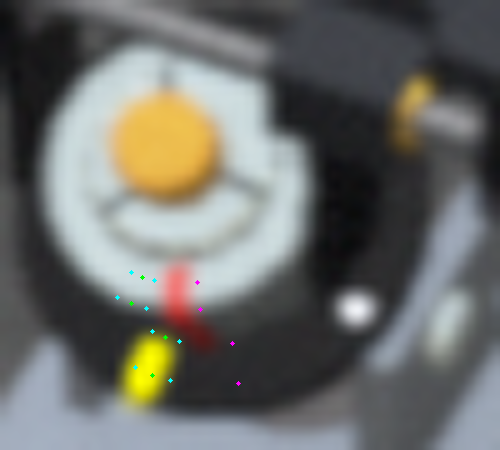

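```bash
python3 -m jog '[[0,0,0,0.06,-1],[0,0,0,0.12,-1],[0,0,0,0.18,-1],[0,0,0,0.24,-1],[0,0,0,0.3,-1],[0,0,0,0.3,-1],[0,0,0,0.3,-1]]'; python3 plan.py; python3 ang.py pics/a3
```

```text
time_s: 6.45
tool_pos: [0.5243, 0.3024, 0.112]
eef_rot: [-3.032, 1.569, 1.91]
contact_force: [-6.5, 3.2, 4.7]
grip_width: 0.0604
tcp [0.5243 0.3024 0.112 ] tx [-0.001  0.002 -1.   ] jaw deg -76.88 t 6.45 F [-6.5  3.2  4.7] g 0.0604 q [-0.07  0.46 -0.67  1.62  0.3   1.17 -2.15]
top angle 1.157 peak 127.5
side angle 1.197 peak 61.5
```

View pics/a3.png

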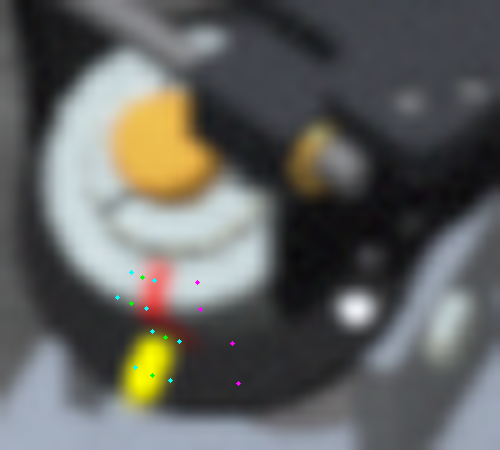

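```bash
python3 -m jog '[[0,0,0,0.06,-1],[0,0,0,0.12,-1],[0,0,0,0.16,-1],[0,0,0,0.16,-1],[0,0,0,0.16,-1]]'; python3 plan.py; python3 ang.py pics/a4
```

```text
time_s: 7.0
tool_pos: [0.5238, 0.3028, 0.1124]
eef_rot: [-2.682, 1.569, 2.1]
contact_force: [-9.4, 1.7, 9.6]
grip_width: 0.0613
tcp [0.5238 0.3028 0.1124] tx [-0.001  0.002 -1.   ] jaw deg -85.99 t 7.0 F [-9.4  1.7  9.6] g 0.0613 q [-0.1   0.45 -0.64  1.62  0.28  1.17 -2.3 ]
top angle 1.263 peak 125.6
side angle 1.351 peak 65.3
```

View pics/a4.png

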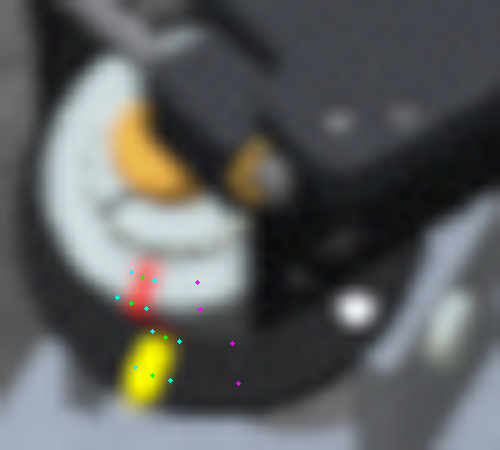

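```bash
python3 -m jog '[[0,0,0,0,0.6],[0,0,0,0,0.7],[-0.4,0,0,0,0.7],[-0.8,0,0,0,0.75],[-1.2,0,0,0,1],[-3,0,0,0,1],[-7,0,0,0,1],[-11,0,0,0,1],[-11,0,0,0,1]]'; python3 plan.py; python3 ang.py pics/a5
```

```text
time_s: 7.95
tool_pos: [0.5271, 0.3025, 0.2278]
eef_rot: [1.98, 1.562, 0.475]
contact_force: [-0.2, 0.8, 0.5]
grip_width: 0.0868
tcp [0.5271 0.3025 0.2278] tx [ 0.008  0.004 -1.   ] jaw deg -86.23 t 7.95 F [-0.2  0.8  0.5] g 0.0868 q [-0.08  0.36 -0.66  1.48  0.22  1.37 -2.26]
top angle 1.262 peak 126.4
side angle 1.351 peak 66.7
```

View pics/a5.png

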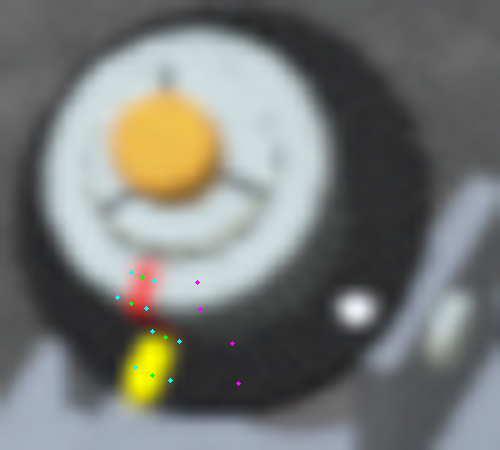

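```bash
python3 - <<'E'
from h import *; from fit import pts
from bench import cams
from scipy.optimize import least_squares
S=cams.grab_frame("scene"); im=S["image"].astype(int)[165:215,305:360]; b,g,r=im[...,0],im[...,1],im[...,2]
ii=np.indices(b.shape)
def cen(w): w=w.astype(float); return np.array([(w*ii[1]).sum()/w.sum()+305,(w*ii[0]).sum()/w.sum()+165])
low=ii[0]>25
Y=cen(((np.minimum(r,g)-b)>120)*low*(g>180)*(ii[1]<26)); O=cen((b>150)*low*(ii[1]>36)*(ii[1]<46)*(ii[0]<36))
redw=np.clip(r-np.maximum(g,b)-40,0,None)*(r>190)*(g<190); Rd=cen(redw)
print(Y,O,Rd)
f=lambda p:np.concatenate([proj(S,pts(p)[1](0,.0385,-.0165))[0]-Y,proj(S,pts(p)[1](1.3,.0385,-.0165))[0]-O])
q=least_squares(f,[.5275,.3017,.532]); print(q.x,f(q.x).round(2))
for P in (q.x,[.5275,.3017,.532]):
    d=pts(P)[1]; s=least_squares(lambda k:proj(S,d(1.3-k[0],k[1]*.03,.015))[0]-Rd,[1.2,.9]); print("angle, r(mm)",s.x*[1,30])
E
```

```text
[324.29411765 201.47058824] [347.30769231 197.23076923] [324.56414923 189.37215651]
[0.5310198  0.29916452 0.38916486] [ 1.07  0.03 -1.06  0.01]
angle, r(mm) [ 1.38949846 19.54603729]
angle, r(mm) [ 1.34812507 17.72061709]
```

```bash
python3 - <<'E'
from bench import cams
import cv2,pickle
f=cams.grab_frame("scene"); cv2.imwrite("pics/end.png",f["image"])
E
```

```text
(no output)
```

View pics/end.png

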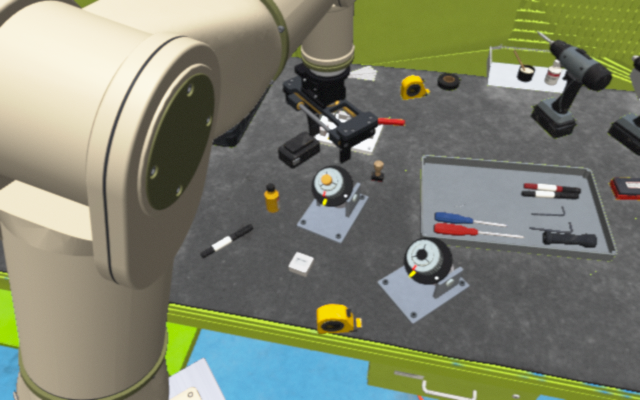

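```bash
python3 - <<'E'
from h import *; from fit import pts
from bench import cams
from scipy.optimize import least_squares
S=cams.grab_frame("scene"); im=S["image"].astype(int); b,g,r=im[...,0],im[...,1],im[...,2]
ii=np.indices(b.shape)
def cen(w,x0,x1,y0,y1):
    w=np.clip(w,0,None)*(ii[1]>=x0)*(ii[1]<=x1)*(ii[0]>=y0)*(ii[0]<=y1); return np.array([(w*ii[1]).sum()/w.sum(),(w*ii[0]).sum()/w.sum()])
Y=cen(np.minimum(r,g)-b-60,320,329,197,207); O=cen(b-90,342,349,192,199)
print(Y,O)
def f(p,full=0):
    d=pts(p)[1];return np.concatenate([proj(S,d(0,.0385,-.0165))[0]-Y,proj(S,d(1.3,.0385,-.0165))[0]-O,(np.array(p)-[.5275,.3017,.532])*[200,200,20]])
q=least_squares(f,[.5275,.3017,.532]); print(q.x,f(q.x).round(2))
for y0,y1 in [(191,196),(191,193),(194,196)]:
    Rd=cen(np.minimum(r-g,r-b)-30,319,329,y0,y1)
    for P in (q.x,[.5275,.3017,.532]):
        d=pts(P)[1]; s=least_squares(lambda k:proj(S,d(1.3-k[0],k[1]*.03,.015))[0]-Rd,[1.2,.9]); print(Rd.round(1),"angle, r(mm)",s.x*[1,30])
E
```

```text
[324.27451603 201.41320216] [345.92550607 196.07692308]
[0.52796058 0.3018308  0.51321561] [ 0.46  0.46 -0.48 -0.41  0.09  0.03 -0.38]
[323.7 193.7] angle, r(mm) [ 1.24746702 27.30901523]
[323.7 193.7] angle, r(mm) [ 1.26126605 26.94131169]
[324.  192.2] angle, r(mm) [ 1.2682562  24.10818531]
[324.  192.2] angle, r(mm) [ 1.28195443 23.7408679 ]
[323.5 194.8] angle, r(mm) [ 1.23488642 29.70176534]
[323.5 194.8] angle, r(mm) [ 1.24878234 29.33363994]
```

```bash
python3 - <<'E'
from h import *; from bench import ctrl
o=ctrl.get_obs();Rt,t=tool(o);c,a,f,h=head(.5275,.3017,.532)
T=c+.25*a-Rt@np.array([-.1626,.0692,0]); T[2]=max(T[2],.215);print(T, ((T-t)@Rt*100).round(1))
E
```

```text
[0.35056104 0.23358474 0.215     ] [  0.6 -17.8   5.5]
```

```bash
python3 -m jog '[[-2,-2,0,-0.1,1],[-2,-5,1,-0.2,1],[-2,-9,2,-0.3,1],[-2,-12,3.5,-0.4,1],[-2,-15,4.5,-0.4,1],[-2,-16,5,-0.4,1],[-2,-16,5,-0.4,1],[-2,-16,5,-0.4,1]]'; python3 plan.py; python3 - <<'E'
from bench import ctrl,cams
import cv2,pickle
o=ctrl.get_obs();f=cams.grab_frame("wrist");pickle.dump((f,o),open("w3.pkl","wb"));cv2.imwrite("pics/w3.png",f["image"])
E
```

```text
time_s: 8.95
tool_pos: [0.369, 0.2402, 0.2411]
eef_rot: [-0.834, 1.57, -1.94]
contact_force: [0.6, -0.9, -0.1]
grip_width: 0.0873
tcp [0.369  0.2402 0.2411] tx [-0. -0. -1.] jaw deg -63.35 t 8.95 F [ 0.6 -0.9 -0.1] g 0.0873 q [ 0.11 -0.07 -0.75  1.85 -0.05  1.34 -1.73]
```

View pics/w3.png

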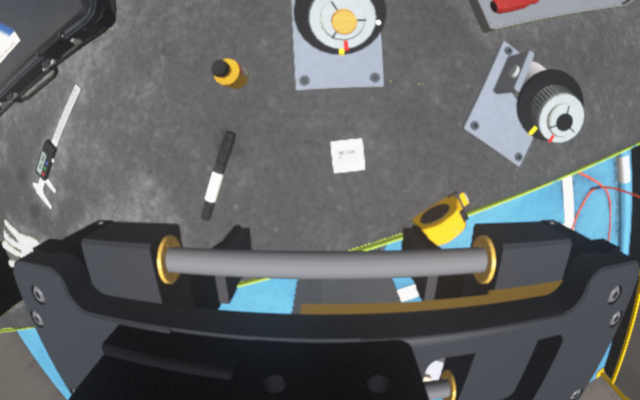

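```bash
python3 - <<'E'
from h import *; from fit import pts; import pickle
f,o=pickle.load(open("w3.pkl","rb")); B,d,c,a=pts([0.5275,0.3017,0.532])
x0,y0,s=290,0,8
z=cv2.resize(f["image"][y0:y0+72,x0:x0+100],None,fx=s,fy=s,interpolation=cv2.INTER_CUBIC)
for k,col in [(1.19,(255,255,0)),(1.3,(0,255,0)),(1.41,(255,255,0)),(0,(255,0,255))]:
    for r,q in [(0,.0355),(.022,.015),(.03,.015),(.03,-.015),(.0385,-.0165)]:
        cv2.circle(z,tuple(int(v) for v in (projw(f,o,d(1.3-k,r,q))[0]-[x0,y0]+.5)*s-.5),2,col,-1)
cv2.imwrite("pics/w3c.png",z)
E
```

```text
(no output)
```

View pics/w3c.png

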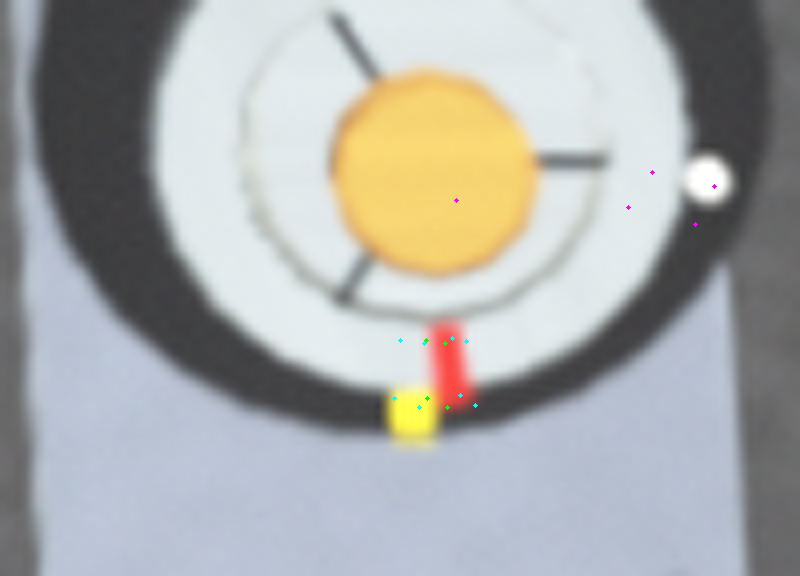

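```bash
python3 - <<'E'
from h import *; from fit import pts; import pickle
from scipy.optimize import least_squares
f,o=pickle.load(open("w3.pkl","rb")); B,d,c,a=pts([0.5275,0.3017,0.532])
px=lambda x,y:np.array([(x+.5)/8-.5+290,(y+.5)/8-.5])
Rt,t=tool(o)
def P(m,X):
    o2=dict(o); M=R.from_rotvec(m[3:6]).as_matrix()@Rt; o2["eef_rot"]=R.from_matrix(M).as_euler('xyz'); o2["tool_pos"]=t+m[:3]; return projw(f,o2,X)[0]
# brass, dot, yellow outer end mid, collar rim left/right silhouettes at widest ~ ignore; base corners from full image
F=[(px(436,172),c+a*.0355),(px(708,180),d(1.3,.0385,-.0165)),(px(413,443),d(0,.0445,-.0165)),(np.array([383.5,87]),B(-.06,-.056)),(np.array([295,90]),B(-.06,.056))]
g=lambda m:np.concatenate([P(m,X)-u for u,X in F]+[m[:3]/.003,m[3:]/.01])
q=least_squares(g,np.zeros(6),x_scale=[.01]*6); print(q.x.round(4),g(q.x)[:10].round(2))
for u,r0 in [(px(457,393),1),(px(445,325),.7),(px(451,360),.85)]:
    s=least_squares(lambda k:P(q.x,d(1.3-k[0],k[1]*.03,.015))-u,[1.2,r0]); print(s.x*[1,30])
E
```

```text
[-0.0007 -0.0029 -0.0017 -0.0018 -0.0057  0.0061] [ 0.54  1.68 -0.87 -0.39  0.07 -1.44  0.67 -0.62 -0.12  0.69]
[ 1.20015005 30.00615399]
[ 1.21591272 21.41894699]
[ 1.20741304 25.81792828]
```

```bash
python3 plan.py .5253 .3005 .23 -57
```

```text
tcp [0.3692 0.2405 0.2411] tx [-0.001 -0.    -1.   ] jaw deg -63.33 t 9.0 F [ 0.2 -0.3 -0.2] g 0.087 q [ 0.11 -0.07 -0.75  1.85 -0.05  1.34 -1.73]
shift cm [ 1.1  16.65  1.64] turn (about tool x) -0.111
```

```bash
python3 -m jog '[[0,4,0.4,-0.05,1],[0,8,0.8,-0.11,1],[0,12,1.2,-0.11,1],[0,15,1.5,-0.11,1],[0,16.6,1.6,-0.11,1],[2,16.6,1.6,-0.11,1],[4,16.6,1.6,-0.11,1],[6,16.6,1.6,-0.11,1],[6,16.6,1.6,-0.11,1],[6,16.6,1.6,-0.11,1]]';python3 plan.py .5253 .3005 .112 -57
```

```text
time_s: 10.0
tool_pos: [0.5245, 0.301, 0.1812]
eef_rot: [-2.267, 1.569, 3.021]
contact_force: [0.0, -0.2, 1.1]
grip_width: 0.087
tcp [0.5245 0.301  0.1812] tx [-0.001  0.    -1.   ] jaw deg -57.02 t 10.0 F [ 0.  -0.2  1.1] g 0.087 q [-0.02  0.41 -0.73  1.54  0.28  1.3  -1.79]
shift cm [6.92 0.05 0.09] turn (about tool x) -0.0
```

```bash
python3 -m jog '[[3,0,0.05,0,1],[5.5,0,0.05,0,1],[6.8,0,0.05,0,1],[6.8,0,0.05,0,1],[6.8,0,0.05,0,0.4],[6.8,0,0.05,0,-1],[6.8,0,0.05,0,-1],[6.8,0,0.05,0,-1],[6.8,0,0.05,0,-1],[6.8,0,0.05,0,-1]]';python3 plan.py .5253 .3005 .112 -57; python3 ang.py pics/a6
```

```text
time_s: 11.0
tool_pos: [0.5241, 0.3018, 0.1142]
eef_rot: [2.456, 1.569, 1.462]
contact_force: [-3.2, 5.3, 3.9]
grip_width: 0.0594
tcp [0.5241 0.3018 0.1142] tx [ 0.     0.002 -1.   ] jaw deg -56.95 t 11.0 F [-3.2  5.3  3.9] g 0.0594 q [-0.04  0.46 -0.71  1.62  0.32  1.18 -1.82]
shift cm [0.22 0.03 0.18] turn (about tool x) 0.001
top angle 1.263 peak 126.2
side angle 1.35 peak 66.1
```

```bash
python3 -m jog '[[0,0,0,0.05,-1],[0,0,0,0.1,-1],[0,0,0,0.1,-1],[0,0,0,0.1,-1]]';python3 plan.py; python3 ang.py pics/a7
```

```text
time_s: 11.45
tool_pos: [0.5242, 0.302, 0.1142]
eef_rot: [2.524, 1.569, 1.432]
contact_force: [-2.7, 5.6, 4.5]
grip_width: 0.0595
tcp [0.5242 0.302  0.1142] tx [ 0.     0.002 -1.   ] jaw deg -62.59 t 11.45 F [-2.7  5.6  4.5] g 0.0595 q [-0.05  0.46 -0.7   1.62  0.31  1.18 -1.91]
top angle 1.33 peak 123.5
side angle 1.434 peak 76.6
```

View pics/a7.png

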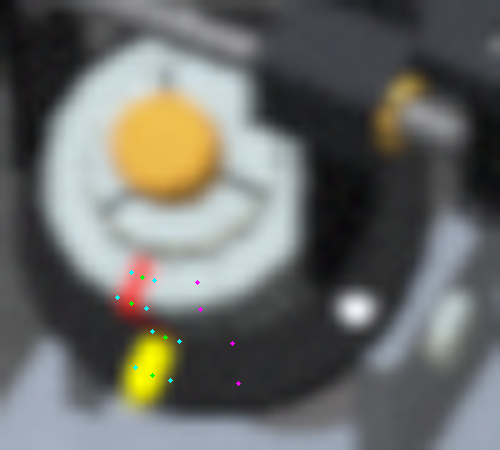

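```bash
python3 -m jog '[[0,0,0,0,0.6],[0,0,0,0,0.7],[-0.4,0,0,0,0.8],[-1.2,0,0,0,1],[-4,0,0,0,1],[-8,0,0,0,1],[-12,0,0,0,1],[-12,0,0,0,1]]'; python3 ang.py pics/a8; python3 plan.py .369 .2402 .2411 -63.35
```

```text
time_s: 12.3
tool_pos: [0.5264, 0.3018, 0.2401]
eef_rot: [1.548, 1.562, 0.453]
contact_force: [0.1, 0.1, -0.2]
grip_width: 0.087
top angle 1.329 peak 122.9
side angle 1.435 peak 76.0
tcp [0.5257 0.301  0.237 ] tx [ 0.005  0.002 -1.   ] jaw deg -62.75 t 12.35 F [ 0.4 -0.8 -0.7] g 0.0869 q [-0.03  0.36 -0.73  1.47  0.24  1.4  -1.86]
shift cm [ -0.5  -16.72  -1.77] turn (about tool x) 0.01
```

```bash
python3 -m jog '[[-0.5,-4,-0.5,0,1],[-0.5,-8,-1,0,1],[-0.5,-11,-1,0,1],[-0.5,-13,-1.5,0,1],[-0.5,-13,-1.5,0,1],[-0.5,-13,-1.5,0,1],[-0.5,-13,-1.5,0,1]]'; python3 - <<'E'
from bench import ctrl,cams
import cv2,numpy as np
f=cams.grab_frame("wrist");g=cams.grab_frame("scene")
cv2.imwrite("pics/w4.png",np.hstack([cv2.resize(f["image"][0:110,280:400],None,fx=3.3,fy=3.3,interpolation=cv2.INTER_CUBIC),cv2.resize(g["image"][130:351,230:480],(400,363))]))
o=ctrl.get_obs();print(o["contact_force"],o["time_s"])
E
```

```text
time_s: 13.05
tool_pos: [0.4027, 0.254, 0.2383]
eef_rot: [-2.363, 1.57, 2.825]
contact_force: [0.0, -0.8, -1.1]
grip_width: 0.0869
[0.85030129 0.0693417  0.19836562] 13.15
```

View pics/w4.png

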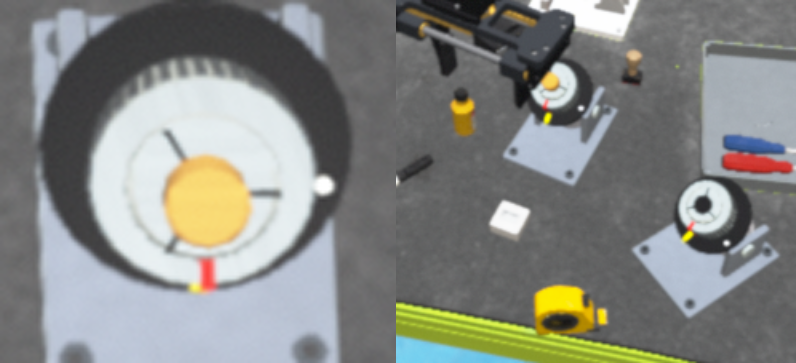

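```bash
python3 -c "
from bench import ctrl
print(ctrl.finish_job())"
```

```text
the job is handed in; nothing more can be done
None
```

I turned the loaded head's collar clockwise from about 0.80 rad to about 1.3 rad, let go, moved the arm clear and handed the job in at about 13 s of the 32 s allowed.

- **How it was turned:** I gripped the collar across its horizontal diameter with the tool pointing down and turned about the vertical. It took one long stroke with checks, then a second grip for a small correction.
- **Where the red line ended up:** the two camera estimates differ by about 0.05 rad, so I aimed between them.
  - The scene camera measured 1.33 rad.
  - The wrist camera measured about 1.21 rad before the last correction, which moved the collar 0.07 rad, so about 1.28 rad now. I did not measure it again afterwards. The last wrist picture shows the red line at the yellow mark, which the collar partly hides.
  - Both values are inside 1.19 to 1.41 rad.
- **A reading I discounted:** the scene check along the collar's side gave 1.43 rad. I put that down to the yellow mark's colour mixing into the reading.
- **Everything else:** in the last pictures the empty head's collar and the loose things looked unmoved. That was judged by eye, and the cell pack was last seen before the correction. The gripper was open and clear, with about 1 N on the wrist, which is noise.

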